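# Turn the grip on a hinge bar and load it into the riveting nest

## Robot

A 6-joint arm with a two-finger parallel gripper is mounted at the origin on the work surface. World frame = base frame: x ahead of the robot, y to its left, z up, the work surface at z = 0. Lengths are in m, angles in rad, forces in N, time in s.
With the tool pointing down it reaches from about 0.25 to 0.775 m from the base axis. Payload 4 kg.
Tool frame: the origin (TCP) lies at the very end of the fingers, on their centre line; the grasp point (between the pads) lies 19 mm behind it; x points along the fingers, y is the direction in which the jaws open and shut, and the axes are right-handed (so a half turn about x gives the same grasp; the last joint's range is limited). The gripper opens to 94 mm and grips with 3 to 60 N. Pads are 16 mm wide; open, the fingers measure 119 mm over their backs; the gripper's body (75 mm by 177 mm) begins 78 mm behind the grasp point.
Start: joints at [1, 0.087, 1.371, -0, 1.684, -0.103], TCP at [0.248, 0.491, 0.206] pointing down, gripper open.
Joint ranges: [-3.1, 3.1], [-0.76, 2.03], [0.27, 2.55], [-1.08, 4.22], [0.17, 2.65], [-2.57, 2.57]. Speed limits (rad/s): [2.79, 2.79, 3.14, 3.14, 3.14, 3.14].

## Interface

Orientations are given as [roll, pitch, yaw] about the fixed x, y, z axes, in that order (R = Rz(yaw) Ry(pitch) Rx(roll)).
In Python, from bench import robot gives the robot as it stands.
- The arm moves only by the tool carry_out, never from a script. Its argument "targets" is a list of rows, each a list of 5 numbers: the closure, from 0 (fully open) to 1 (shut), then the shift along the tool's x, y, z in cm, then the turn about the tool's x in degrees. In form: [[fingers, tx, ty, tz, turn], ...]. A call has 1 to 20 rows; each row shifts and turns the commanded pose from where the row before left it, along the tool's axes as they then stand; what a row does not reach is not made up. A row lasts 1/10 s, in which the tool goes at most 50 mm and 8.59 degrees, less where a joint would pass 70% of its speed; a pose out of reach is approached as far as the arm can. A call is refused whole if a number of a shift passes 5 or a number of a turn 8.59, either way. A call with a gripper value outside its range is refused whole. The fingers move at their own pace and stop on an object; the grip force is fixed at half the most. Time passes only in rows, so rows that do not move let the fingers close. It gives the time, the measured TCP pose, the force and the opening at its end, in the units of the state.
- robot.get_obs(): the state, without advancing time (a new reading comes with each control period).
- robot.snapshot(name): name is "side" or "top"; returns a dict with "image" (480x640x3 uint8, red, green, blue), "camera_matrix" (3x3 intrinsics, pixels), "distortion" ([k1, k2, p1, p2, k3] as OpenCV has them; the pictures are not rectified), "pose" (4x4, takes a point from camera to world coordinates). Camera axes: x right, y up, looking along -z (the intrinsics and any distortion apply to the point x, -y, -z); pixel columns grow to the right and rows downward; lengths in m; the calibration is good to about 2 mm. A picture is of the moment at which its call begins. There is no depth.
- robot.close_job(): hands the job in, once; it reports no verdict.
The state is a dict: "time": time; "joint_positions": joint angles; "qvel": joint speeds; "joint_torque": joint torques, N m; "tool_pos": TCP position; "ee_rot": TCP orientation; "wrist_force": force on the tool from outside, world axes, zero at the start; "wrist_torque": the same for the moment, N m; "width": finger opening in m.
Only numpy, scipy, OpenCV 4.12 (cv2) and the standard library are available. Lean on these libraries where they do the work, as an engineer would, in place of code of your own. Each camera call takes 0.05 s, during which the arm holds its last target. There are 200 camera calls.

## Task

Take the black bar with the square head out of the kit rack by its head and lay it flat on the grey felt pad, letting go of it. Then take it by its thin tail and lower it, without dropping it, into the aluminium nest so that it lies flat with the head down between the walls, close to the closed end, and the tail pointing straight out of the mouth. Leave the bar with the round eye where it is in the rack.

Things in the scene. Friction and masses are not known exactly. Their poses are not given: they have to be found in the camera images.
- square_bar_head (a point): Black bar (mm): 160 long, 30 high, 0.14 kg: square head 40 wide (x), 44 long (y), tail 22 wide. Point: head's centre, half-way up (35 above the table in the rack). y runs from head to tail; tail from +22 to +138, balance at +47. Lies flat in a lane of the grey rack at the robot's left; head sticks out, tail is between walls, open above, 10 above it. Grip across x: head at 0, tail at +100.
- eye_bar_head (a point): The other bar in the rack, to be left alone: same black tail and length but a round eye 44 mm across in place of the square head. Point: the eye's centre, half-way up; same axes. The rack's two lanes are 110 mm apart, either bar may be in either; their walls are 36 mm apart, 60 mm high.
- pad_top (a point): Grey felt pad fixed flat on the table between rack and nest, 300 mm (x) by 200 mm (y), 4 mm thick. Point: centre of its upper face. A bar laid along y over the centre fits. A roll of clear tape, 60 mm across, 24 mm high, stands on it at x +112, y +40 mm; the rest is free.
- nest_seat (a point): Fixed aluminium nest on the robot's right, open above and at its mouth (+y). Point: where the head's centre belongs, 15 mm above the nest's floor. Seated bar's y axis points as this y. Walls inside at x -30 and +30 mm, closed end y -32, mouth y +68, tops 30 mm above the point: no room for fingers by the head. Past the mouth only a rib, 20 wide, under the tail, to y +113.
There are look-alikes about, which are no part of the job. Leave any turquoise look-alike of the part that bears square_bar_head alone.

How it is judged:
On the way:
1. the square-headed bar lies flat on the felt pad, let go (x of square_bar_head in the frame of pad_top between -0.15 and 0.15 m and y of square_bar_head in the frame of pad_top between -0.11 and 0.11 m and z of square_bar_head in the frame of pad_top between 0.008 and 0.022 m and angle between square_bar_head's own z axis and vertical below 0.15 rad and contact force between the fingers and square_bar below 0.1 N), for 0.2 s.
At the end, for the whole second after the job is handed in: The square-headed bar lies flat and at rest on the nest's floor (height within 8 mm, tilt under 7 degrees), its head's centre within 20 mm of the seat point and its length within 12 degrees of the nest's; the round-eyed bar is within 20 mm of where it was (horizontal distance between square_bar_head and nest_seat below 0.02 m and z of square_bar_head in the frame of nest_seat between -0.008 and 0.008 m and angle between the y axis of square_bar_head and the y axis of nest_seat, either way round below 0.21 rad and angle between square_bar_head's own z axis and vertical below 0.12 rad and linear speed of square_bar below 0.02 m/s and distance of eye_bar_head from where it was at the start of the episode below 0.02 m); the robot touches nothing.
It fails at once if the bar is dropped or thrown into the nest (over 0.45 m/s there) (horizontal distance between square_bar_head and nest_seat below 0.05 m and height (world z) of square_bar_head below 0.1 m and linear speed of square_bar above 0.45 m/s).
It fails at once if the round-eyed bar is displaced by more than 40 mm (distance of eye_bar_head from where it was at the start of the episode above 0.04 m).
It also fails if it takes over 64 s, if anything falls off the work surface, if the arm or the gripper's body presses on something with over 40 N, if the wrist force passes 120 N, or if a joint passes its speed limit or range.

## Working session

There is one attempt and no reset: what is moved stays moved. The work goes in short steps, Python scripts to look and compute and a tool call to move; the robot and the scene stay as the last step left them, time stands still between calls to the robot, and variables do not carry over. Pictures are saved under pics/ and viewed, about 8 in all and at most 12, crops included, and the job is handed in when it is done.

Besides the shell and the picture viewer there is one more tool, called after "Emit:" in YAML: its name, and indented under it one key for each argument. carry_out: Moves the arm, as the interface text tells. Its arguments: {"type":"object","properties":{"targets":{"type":"array","items":{"type":"array","items":{"type":"number"}}}},"required":["targets"]}

```bash
mkdir -p pics; cat > h.py <<'E'
import numpy as np, cv2, pickle
from bench import robot
def snap(name,fn=None):
    s=robot.snapshot(name)
    if fn: cv2.imwrite('pics/'+fn,cv2.cvtColor(np.asarray(s['image']),cv2.COLOR_RGB2BGR))
    return s
def px2pt(s,uv,z):
    uv=np.array(uv,float).reshape(-1,1,2)
    n=cv2.undistortPoints(uv,np.array(s['camera_matrix'],float),np.array(s['distortion'],float)).reshape(-1,2)
    T=np.array(s['pose']); d=np.c_[n[:,0],-n[:,1],-np.ones(len(n))]@T[:3,:3].T
    o=T[:3,3]; return o+d*((z-o[2])/d[:,2])[:,None]
def pt2px(s,p):
    T=np.array(s['pose']); c=(np.array(p,float).reshape(-1,3)-T[:3,3])@T[:3,:3]
    c=c*[1,-1,-1]
    return cv2.projectPoints(c,np.zeros(3),np.zeros(3),np.array(s['camera_matrix'],float),np.array(s['distortion'],float))[0].reshape(-1,2)
E
python3 - <<'E'
from h import *
for n in('top','side'):
    s=snap(n,n+'0.png'); pickle.dump(s,open(n+'0.pkl','wb')); print(np.round(s['pose'],3).tolist(),np.round(s['camera_matrix'],1).tolist())
o=robot.get_obs();print(o['tool_pos'],o['ee_rot'],o['width'],o['time'])
E
```

```text
[[-0.007, 0.997, -0.07, 0.357], [-1.0, -0.006, 0.012, 0.092], [0.011, 0.07, 0.997, 1.457], [0.0, 0.0, 0.0, 1.0]] [[559.3, 0.0, 333.4], [0.0, 559.3, 235.4], [0.0, 0.0, 1.0]]
[[0.912, 0.251, -0.325, 0.066], [-0.41, 0.545, -0.731, -0.755], [-0.006, 0.8, 0.6, 0.759], [0.0, 0.0, 0.0, 1.0]] [[508.7, 0.0, 325.5], [0.0, 508.7, 232.5], [0.0, 0.0, 1.0]]
[0.24775863 0.49049743 0.20442483] [-1.66306037  1.56881631 -2.13082766] 0.0939047063138982 0.1
```

View pics/top0.png

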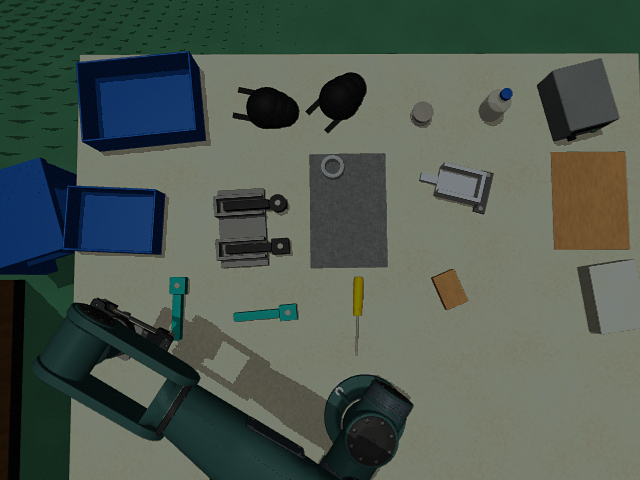

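View pics/side0.png

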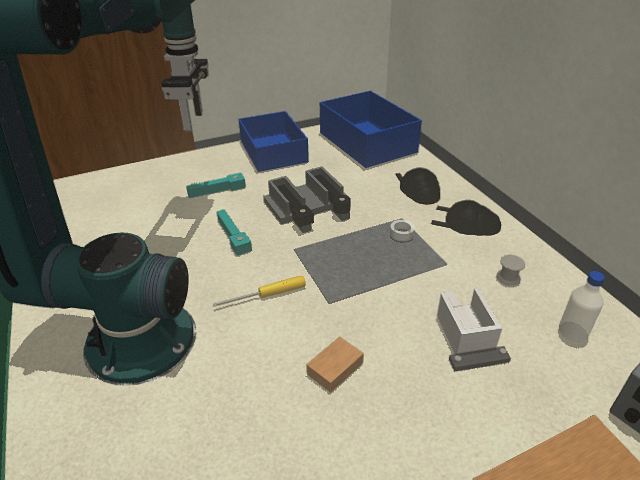

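The top view shows the square-headed bar at (282,246), with its tail to the left. The round eye is at (279,203), the pad at (348,210) and the tape at (332,166). The nest is at (462,185), with its rib and mouth to the left at (427,177). Next I'll zoom in to measure.

```bash
python3 - <<'E'
import cv2,numpy as np
t=cv2.imread('pics/top0.png')
a=cv2.resize(t[180:275,205:305],None,fx=6,fy=6,interpolation=cv2.INTER_CUBIC)
b=cv2.resize(t[155:220,410:500],None,fx=8,fy=8,interpolation=cv2.INTER_CUBIC)
a=cv2.resize(t[180:272,208:300],None,fx=4.3,fy=4.3,interpolation=cv2.INTER_CUBIC)
b=cv2.resize(t[150:225,415:500],None,fx=4.6,fy=4.6,interpolation=cv2.INTER_CUBIC)
h=max(a.shape[0],b.shape[0]);im=np.zeros((h,a.shape[1]+b.shape[1]+4,3),np.uint8)
im[:a.shape[0],:a.shape[1]]=a;im[:b.shape[0],a.shape[1]+4:]=b;im=cv2.convertScaleAbs(im,alpha=1.5);print(im.shape,a.shape)
cv2.imwrite('pics/z.png',im)
E
```

```text
(396, 791, 3) (396, 396, 3)
```

View pics/z.png

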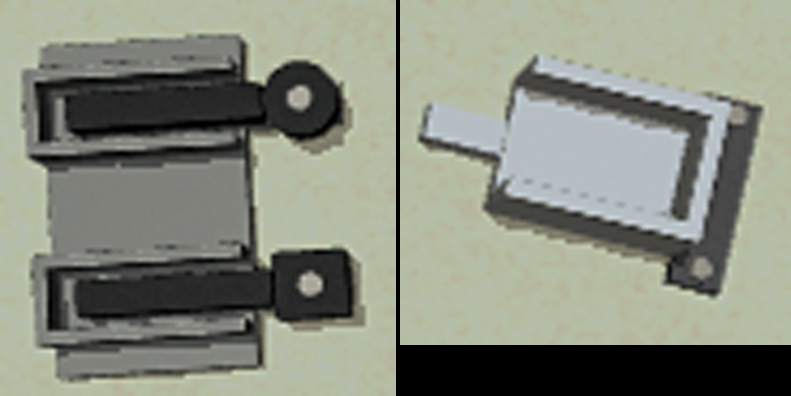

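The white dot on the square head is at crop (311,284), and the tail end's centre is near (76,299). The nest axis slopes about 12.6° in the crop. I'll zoom in on the nest in both views.

```bash
python3 - <<'E'
import cv2,numpy as np
t=cv2.imread('pics/top0.png');s=cv2.imread('pics/side0.png')
b=cv2.resize(t[155:220,413:498],None,fx=8,fy=8,interpolation=cv2.INTER_CUBIC)[:,:680]
a=cv2.resize(s[280:375,430:520],None,fx=6,fy=6,interpolation=cv2.INTER_CUBIC)
a=cv2.resize(s[280:380,430:515],None,fx=4.6,fy=4.6,interpolation=cv2.INTER_CUBIC)
b=cv2.resize(t[155:220,417:497],None,fx=5,fy=5,interpolation=cv2.INTER_CUBIC)
im=np.zeros((max(a.shape[0],b.shape[0]),a.shape[1]+b.shape[1],3),np.uint8)
im[:a.shape[0],:a.shape[1]]=a;im[:b.shape[0],a.shape[1]:]=b;print(im.shape,a.shape)
cv2.imwrite('pics/z2.png',im)
E
```

```text
(460, 791, 3) (460, 391, 3)
```

View pics/z2.png

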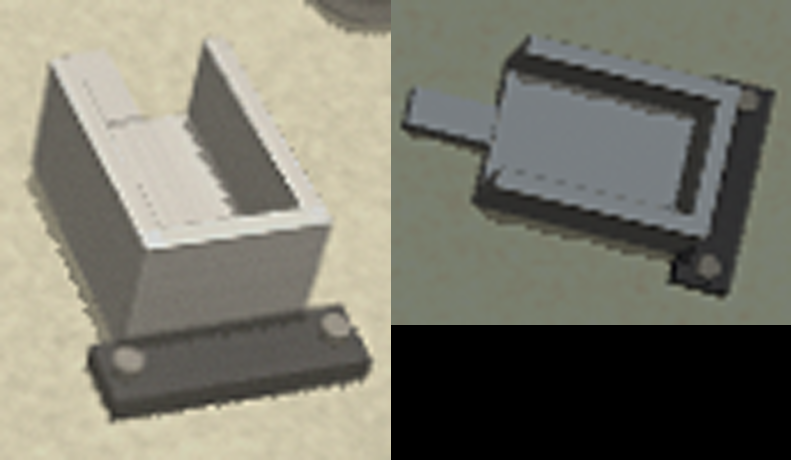

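```bash
cat > m.py <<'E'
from h import *
T=pickle.load(open('top0.pkl','rb'));S=pickle.load(open('side0.pkl','rb'))
def ray(s,uv): 
    a=px2pt(s,[uv],0.2)[0];b=px2pt(s,[uv],0.0)[0];return b,(a-b)/np.linalg.norm(a-b)
def tri(u,v):
    a,d=ray(T,u);b,e=ray(S,v);A=np.c_[d,-e];x=np.linalg.lstsq(A,b-a,rcond=None)[0]
    p,q=a+d*x[0],b+e*x[1];return (p+q)/2,np.linalg.norm(p-q)
tp=np.array([[490,184],[707,237],[740,88],[530,38]],float);tp=(tp-[391,0])/5+[417,155]
sd=np.array([[50,65],[148,250],[330,222],[208,40]],float)/4.6+[430,280]
P=[]
for u,v in zip(tp,sd):
    p,g=tri(u,v);P.append(p);print('nest corner',p.round(4),round(g,4))
z=np.mean([p[2] for p in P]);Q=px2pt(T,tp,z)
print('z',z,Q.round(4).tolist())
print('lens',[np.linalg.norm(Q[i]-Q[(i+1)%4]).round(4) for i in range(4)])
d=((Q[0]-Q[1])+(Q[3]-Q[2]))/2;print('nest yaw of y axis, from world y (deg, +ccw)',np.degrees(np.arctan2(-d[0],d[1])), 'centre',Q.mean(0))
# bar
c=lambda u:np.array(u,float)/4.3+[208,180]
H=px2pt(T,[c([311,284])],.05)[0];E=px2pt(T,[c([76,299]),c([270,289])],.05)
print('sq head',H.round(4),'tail end',E.round(4), np.degrees(np.arctan2(-(E[0]-H)[0],(E[0]-H)[1])),np.linalg.norm(E[0]-H))
R=px2pt(T,[c([299,98])],.05)[0];print('eye',R.round(4))
# pad
g=cv2.cvtColor(T['image'],cv2.COLOR_RGB2GRAY)
pc=px2pt(T,[[310,153],[386,152],[387,267],[310,268]],.004);print('pad',pc.round(4).tolist(),pc.mean(0))
E
python3 m.py
```

```text
nest corner [ 0.5647 -0.1864  0.0626] 0.0018
nest corner [ 0.5365 -0.2939  0.0677] 0.0018
nest corner [ 0.6119 -0.3127  0.067 ] 0.0014
nest corner [ 0.6361 -0.206   0.066 ] 0.0033
z 0.0658190622869562 [[0.5634, -0.1852, 0.0658], [0.536, -0.294, 0.0658], [0.6115, -0.3126, 0.0658], [0.6376, -0.207, 0.0658]]
lens [np.float64(0.1121), np.float64(0.0778), np.float64(0.1088), np.float64(0.0773)]
nest yaw of y axis, from world y (deg, +ccw) -14.002165890508392 centre [ 0.5871353  -0.24969754  0.06581906]
sq head [0.4304 0.209  0.05  ] tail end [[0.4226 0.3461 0.05  ]
 [0.4276 0.2329 0.05  ]] 3.277999567443496 0.1373828663773056
eye [0.54   0.2159 0.05  ]
pad [[0.6773, 0.1347, 0.004], [0.6791, -0.0655, 0.004], [0.3765, -0.0639, 0.004], [0.3753, 0.136, 0.004]] [0.52704486 0.03529099 0.004     ]
```

```bash
cat >> h.py <<'E'
from scipy.spatial.transform import Rotation as Ro
def pose():
    o=robot.get_obs();return np.array(o['tool_pos']),Ro.from_euler('xyz',o['ee_rot']).as_matrix(),o
def go(target,yaw):
    # yaw (deg): bar y-axis rotation from world y, ccw; jaw axis = bar x (either way)
    p,R,o=pose();y=R[:,1];a=np.degrees(np.arctan2(y[1],y[0]))
    t=-((yaw-a+90)%180-90)          # turn about tool x (down)
    R2=R@Ro.from_rotvec([np.radians(t),0,0]).as_matrix()
    print('t',o['time'],'p',p.round(4),'xax',R[:,0].round(3),'jaw',round(a,2),'w',round(o['width'],4),'F',np.round(o['wrist_force'],1),'q',np.round(o['joint_positions'],2))
    print('turn',round(t,2),'shift cm after turn',(R2.T@(np.array(target)-p)*100).round(2))
E
python3 -c "
from h import *
go([.4302,.213,.12],3.4)"
```

```text
t 0.1 p [0.2478 0.4905 0.2044] xax [-0.001 -0.002 -1.   ] jaw 63.2 w 0.0939 F [-1.2  0.2  0.3] q [ 1.    0.09  1.37 -0.    1.68 -0.1 ]
turn 59.8 shift cm after turn [ 8.47 16.58 28.77]
```

Emit:
carry_out:
  targets:
    - [0, 0, 0, 0, 8.5]
    - [0, 0, 0, 0, 8.5]
    - [0, 0, 0, 0, 8.5]
    - [0, 0, 0, 0, 8.5]
    - [0, 0, 0, 0, 8.5]
    - [0, 0, 0, 0, 8.5]
    - [0, 0, 0, 0, 8.5]
    - [0, 0, 2, 3.5, 0]
    - [0, 0, 2, 3.5, 0]
    - [0, 0, 2, 3.5, 0]
    - [0, 0, 2, 3.5, 0]
    - [0, 0, 2, 3.5, 0]
    - [0, 0, 2, 3.5, 0]
    - [0, 0, 2, 3.5, 0]
    - [0, 0, 2, 3.5, 0]
    - [0, 0, 0, 0, 0]
    - [0, 0, 0, 0, 0]

```text
time: 1.8
tool_pos: [0.4257, 0.2212, 0.2049]
ee_rot: [-1.787, 1.569, 2.988]
wrist_force: [-0.1, 0.3, 0.1]
width: 0.0941
```

```bash
python3 -c "
from h import *
go([.4302,.213,.08],3.4)"
```

```text
t 1.8 p [0.4257 0.2212 0.2049] xax [-0.001  0.    -1.   ] jaw 3.57 w 0.0941 F [-0.1  0.3  0.1] q [ 0.36 -0.07  1.53  0.    1.68  0.3 ]
turn 0.17 shift cm after turn [12.49  0.42  0.85]
```

Emit:
carry_out:
  targets:
    - [0, 0, 0.4, 0.85, 0]
    - [0, 4, 0, 0, 0]
    - [0, 4, 0, 0, 0]
    - [0, 4, 0, 0, 0]
    - [0, 3, 0, 0, 0]
    - [0, 2, 0, 0, 0]
    - [0, 1.1, 0, 0, 0]
    - [0, 0, 0, 0, 0]
    - [0, 0, 0, 0, 0]
    - [1, 0, 0, 0, 0]
    - [1, 0, 0, 0, 0]
    - [1, 0, 0, 0, 0]
    - [1, 0, 0, 0, 0]
    - [1, 0, 0, 0, 0]
    - [1, 0, 0, 0, 0]
    - [1, 0, 0, 0, 0]
    - [1, 0, 0, 0, 0]
    - [1, 0, 0, 0, 0]

```text
time: 3.6
tool_pos: [0.4304, 0.2136, 0.0245]
ee_rot: [1.514, 1.571, 0.007]
wrist_force: [1.1, -0.4, 0.5]
width: 0.0394
```

```bash
python3 -c "
from h import *
go([.4302,.213,.12],3.4)
snap('side','g1.png')
a=cv2.imread('pics/g1.png')[120:300,180:420];cv2.imwrite('pics/g1c.png',cv2.resize(a,None,fx=3,fy=3))"
```

```text
t 3.6 p [0.4304 0.2136 0.0245] xax [ 0.  0. -1.] jaw 3.7 w 0.0394 F [ 1.1 -0.4  0.5] q [ 0.34  0.04  1.79 -0.    1.31  0.28]
turn 0.3 shift cm after turn [-9.55 -0.02  0.05]
```

View pics/g1c.png

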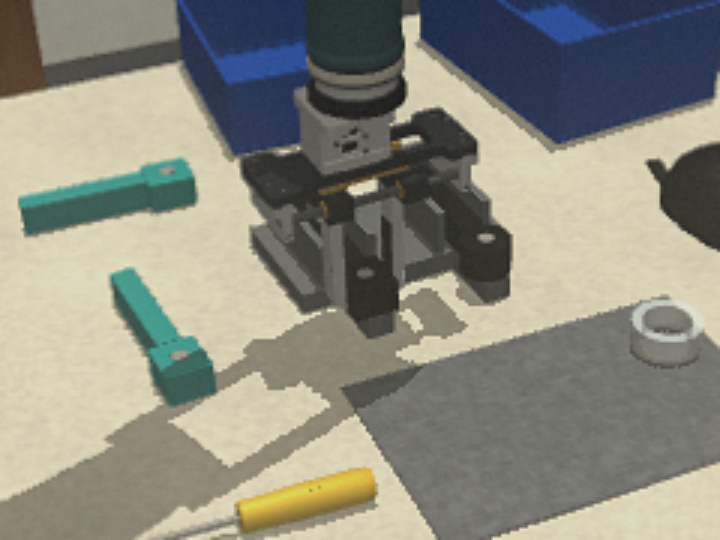

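The fingers hold the square head at crop (365,285), 39 mm open, and the eye bar is untouched at (485,245). Next I lift.

Emit:
carry_out:
  targets:
    - [1, -0.5, 0, 0, 0]
    - [1, -0.7, 0, 0, 0]
    - [1, -1, 0, 0, 0]
    - [1, -1.5, 0, 0, 0]
    - [1, -1.5, 0, 0, 0]
    - [1, -2, 0, 0, 0]
    - [1, -2, 0, 0, 0]
    - [1, -2, 0, 0, 0]
    - [1, -1, 0, 0, 0]
    - [1, 0, 0, 0, 0]
    - [1, 0, 0, 0, 0]
    - [1, 0, 0, 0, 0]

```text
time: 4.85
tool_pos: [0.4295, 0.2133, 0.1451]
ee_rot: [-1.3, 1.568, -2.806]
wrist_force: [-0.1, 0.8, -1.4]
width: 0.0403
```

```bash
python3 -c "
from h import *
go([.50,-.016,.146],0)
snap('side','g2.png')
a=cv2.imread('pics/g2.png')[80:280,180:420];cv2.imwrite('pics/g2c.png',cv2.resize(a,None,fx=3,fy=3))"
```

```text
t 4.85 p [0.4295 0.2133 0.1451] xax [-0.002 -0.001 -1.   ] jaw 3.7 w 0.0403 F [-0.1  0.8 -1.4] q [ 0.34 -0.05  1.63  0.    1.56  0.28]
turn 3.7 shift cm after turn [-0.08  7.05 22.93]
```

View pics/g2c.png

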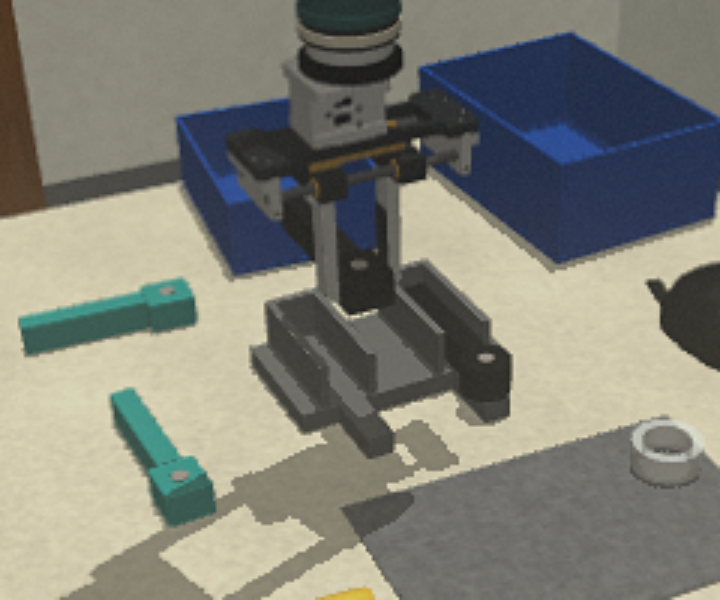

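The bar is held almost level at crop (365,275), clear of the rack. Next I move over the pad and descend.

Emit:
carry_out:
  targets:
    - [1, 0, 0, 0, 3.7]
    - [1, 0, 0.3, 1, 0]
    - [1, 0, 0.6, 2, 0]
    - [1, 0, 0.8, 2.6, 0]
    - [1, 0, 0.8, 2.6, 0]
    - [1, 0, 0.8, 2.6, 0]
    - [1, 0, 0.8, 2.6, 0]
    - [1, 0, 0.8, 2.6, 0]
    - [1, 0, 0.8, 2.6, 0]
    - [1, 0, 0.7, 2.3, 0]
    - [1, 0, 0.4, 1.3, 0]
    - [1, 0, 0.2, 0.7, 0]
    - [1, 0, 0, 0, 0]
    - [1, 2, 0, 0, 0]
    - [1, 2, 0, 0, 0]
    - [1, 2, 0, 0, 0]
    - [1, 2, 0, 0, 0]
    - [1, 1.5, 0, 0, 0]
    - [1, 0.8, 0, 0, 0]
    - [1, 0, 0, 0, 0]

```text
time: 6.9
tool_pos: [0.4991, -0.0144, 0.0423]
ee_rot: [-1.842, 1.568, 2.872]
wrist_force: [0.2, 0.5, -1.1]
width: 0.0399
```

```bash
python3 -c "
from h import *
go([.50,-.016,.0085],0)"
```

```text
t 6.9 p [ 0.4991 -0.0144  0.0423] xax [-0.003  0.001 -1.   ] jaw 0.07 w 0.0399 F [ 0.2  0.5 -1.1] q [-0.14  0.07  1.72  0.    1.35 -0.14]
turn 0.07 shift cm after turn [3.38 0.1  0.16]
```

Lower to about 0.010 and read the force before letting go.

Emit:
carry_out:
  targets:
    - [1, 1, 0, 0, 0]
    - [1, 0.8, 0, 0, 0]
    - [1, 0.6, 0, 0, 0]
    - [1, 0.4, 0, 0, 0]
    - [1, 0.2, 0, 0, 0]
    - [1, 0.2, 0, 0, 0]
    - [1, 0, 0, 0, 0]
    - [1, 0, 0, 0, 0]

```text
time: 7.7
tool_pos: [0.5005, -0.0154, 0.0117]
ee_rot: [1.642, 1.57, 0.071]
wrist_force: [0.4, 0.1, -0.9]
width: 0.0395
```

```bash
python3 -c "
from h import *
go([.50,-.016,.0085],0)"
```

```text
t 7.7 p [ 0.5005 -0.0154  0.0117] xax [ 0.001  0.    -1.   ] jaw -0.01 w 0.0395 F [ 0.4  0.1 -0.9] q [-0.14  0.1   1.75  0.    1.29 -0.14]
turn -0.01 shift cm after turn [ 0.32 -0.05  0.06]
```

Emit:
carry_out:
  targets:
    - [1, 0.15, 0, 0, 0]
    - [1, 0.15, 0, 0, 0]
    - [1, 0, 0, 0, 0]
    - [0, 0, 0, 0, 0]
    - [0, 0, 0, 0, 0]
    - [0, 0, 0, 0, 0]
    - [0, 0, 0, 0, 0]
    - [0, 0, 0, 0, 0]
    - [0, 0, 0, 0, 0]
    - [0, -1, 0, 0, 0]
    - [0, -3, 0, 0, 0]
    - [0, -4, 0, 0, 0]
    - [0, -4, 0, 0, 0]
    - [0, 0, 0, -5, 0]
    - [0, 0, 0, -5, 0]
    - [0, 0, 0, -5, 0]
    - [0, 0, 0, -5, 0]
    - [0, 0, 0, -5, 0]
    - [0, 0, 0, 0, 0]

```text
time: 9.6
tool_pos: [0.4994, 0.2402, 0.1292]
ee_rot: [2.945, 1.568, 1.382]
wrist_force: [0.8, -0.7, 0.1]
width: 0.094
```

```bash
python3 -c "
from h import *
go([.50,.084,.0085],0)
s=snap('top','p1.png');pickle.dump(s,open('p1.pkl','wb'))
a=cv2.imread('pics/p1.png')[140:280,230:400];cv2.imwrite('pics/p1c.png',cv2.resize(a,None,fx=4,fy=4,interpolation=cv2.INTER_CUBIC))"
```

```text
t 9.6 p [0.4994 0.2402 0.1292] xax [ 0.001  0.003 -1.   ] jaw 0.42 w 0.094 F [ 0.8 -0.7  0.1] q [0.34 0.12 1.48 0.   1.53 0.34]
turn 0.42 shift cm after turn [12.03  0.05 15.66]
```

View pics/p1c.png

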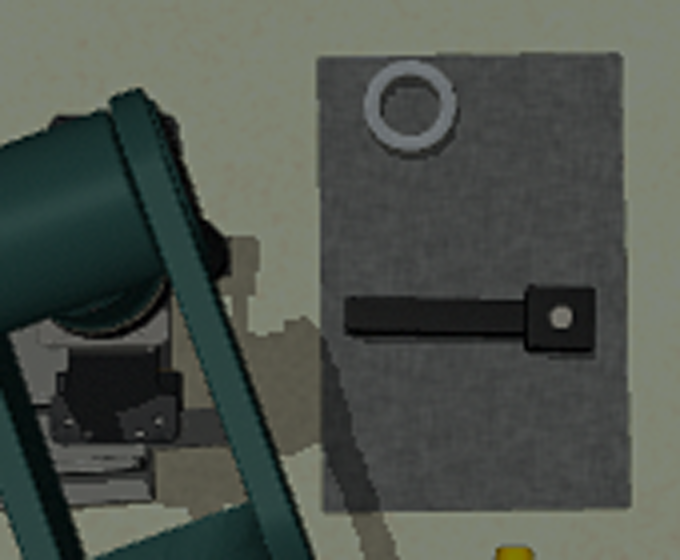

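The bar lies flat on the pad, let go. Its head dot is at crop (561,318) and its tail end at (345,315).

```bash
python3 -c "
from h import *
s=pickle.load(open('p1.pkl','rb'))
P=px2pt(s,np.array([[561,318],[345,315.5]])/4+[230,140],.034);d=P[1]-P[0];d/=np.linalg.norm(d)
a=np.degrees(np.arctan2(-d[0],d[1]));print(P.round(4),a,np.linalg.norm(P[1]-P[0]))
g=P[0]+d*.1;print(g);go([g[0],g[1],.009],a)"
```

```text
[[ 0.4977 -0.0195  0.034 ]
 [ 0.5001  0.1186  0.034 ]] -1.0182388436537915 0.13807975672007333
[0.49945923 0.08047751 0.034     ]
t 9.65 p [0.4998 0.2374 0.129 ] xax [ 0.001  0.    -1.   ] jaw 0.3 w 0.0936 F [-0.  -0.4  0.3] q [0.34 0.12 1.49 0.   1.53 0.34]
turn 1.32 shift cm after turn [12.    0.24 15.69]
```

Emit:
carry_out:
  targets:
    - [0, 0, 0, 0, 0.8]
    - [0, 0, 0, 4, 0]
    - [0, 0, 0, 4, 0]
    - [0, 0, 0, 4, 0]
    - [0, 0, 0, 3, 0]
    - [0, 0, 0, 1.2, 0]
    - [0, 3, 0, 0, 0]
    - [0, 3, 0, 0, 0]
    - [0, 3, 0, 0, 0]
    - [0, 2, 0, 0, 0]
    - [0, 1, 0, 0, 0]
    - [0, 0, 0, 0, 0]
    - [0, 0, 0, 0, 0]

```text
time: 10.95
tool_pos: [0.4988, 0.0726, 0.0095]
ee_rot: [1.736, 1.569, 0.151]
wrist_force: [0.3, 0.1, 1.3]
width: 0.0939
```

```bash
python3 -c "
from h import *
go([.4994,.0755,.009],-.6)"
```

```text
t 10.95 p [0.4988 0.0726 0.0095] xax [ 0.002  0.    -1.   ] jaw -0.83 w 0.0939 F [0.3 0.1 1.3] q [0.03 0.11 1.75 0.   1.28 0.05]
turn -0.23 shift cm after turn [ 0.05  0.05 -0.29]
```

Close, then lift slowly.

Emit:
carry_out:
  targets:
    - [0, 0, 0, -0.3, 0]
    - [1, 0, 0, 0, 0]
    - [1, 0, 0, 0, 0]
    - [1, 0, 0, 0, 0]
    - [1, 0, 0, 0, 0]
    - [1, 0, 0, 0, 0]
    - [1, 0, 0, 0, 0]
    - [1, 0, 0, 0, 0]
    - [1, 0, 0, 0, 0]
    - [1, 0, 0, 0, 0]
    - [1, -0.5, 0, 0, 0]
    - [1, -1, 0, 0, 0]
    - [1, -1.5, 0, 0, 0]
    - [1, -2, 0, 0, 0]
    - [1, -2, 0, 0, 0]
    - [1, -2, 0, 0, 0]
    - [1, -2, 0, 0, 0]
    - [1, -1.5, 0, 0, 0]
    - [1, 0, 0, 0, 0]
    - [1, 0, 0, 0, 0]

```text
time: 12.95
tool_pos: [0.4981, 0.0756, 0.1338]
ee_rot: [1.78, 1.57, 0.195]
wrist_force: [-0.2, 0.5, -2.0]
width: 0.0218
```

```bash
python3 -c "
from h import *
n=np.radians(-14);d=np.array([-np.sin(n),np.cos(n)]);seat=np.array([.5840,-.2623])
g=seat+d*.0955;print(g);go([g[0],g[1],.134],-14)
snap('side','g3.png')
a=cv2.imread('pics/g3.png')[100:350,260:540];cv2.imwrite('pics/g3c.png',cv2.resize(a,None,fx=2.3,fy=2.3))"
```

```text
[ 0.60710354 -0.16963676]
t 12.95 p [0.4981 0.0756 0.1338] xax [ 0.001  0.    -1.   ] jaw -0.8 w 0.0218 F [-0.2  0.5 -2. ] q [0.04 0.01 1.59 0.   1.54 0.05]
turn 13.2 shift cm after turn [-2.000e-02  1.651e+01  2.116e+01]
```

View pics/g3c.png

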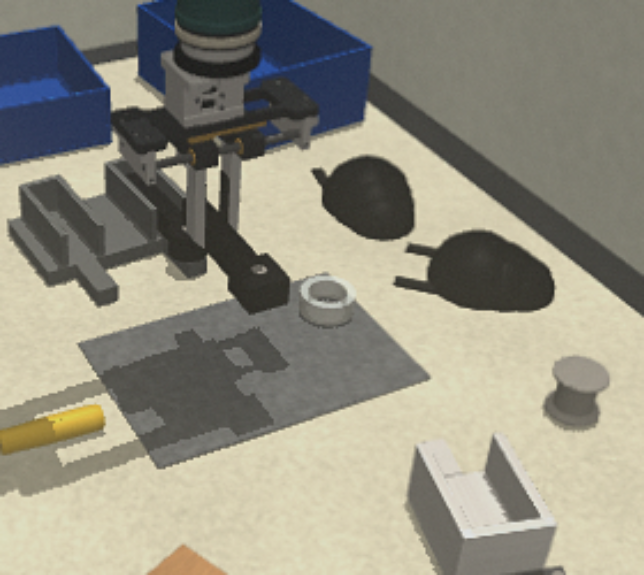

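The bar is held by its tail with the head at crop (259,270), drooping little. Next I move above the nest and check.

Emit:
carry_out:
  targets:
    - [1, 0, 0, 0, 3.3]
    - [1, 0, 0, 0, 3.3]
    - [1, 0, 0, 0, 3.3]
    - [1, 0, 0, 0, 3.3]
    - [1, 0, 0.8, 1, 0]
    - [1, 0, 1.6, 2, 0]
    - [1, 0, 1.8, 2.3, 0]
    - [1, 0, 1.8, 2.3, 0]
    - [1, 0, 1.8, 2.3, 0]
    - [1, 0, 1.8, 2.3, 0]
    - [1, 0, 1.8, 2.3, 0]
    - [1, 0, 1.8, 2.3, 0]
    - [1, 0, 1.6, 2.1, 0]
    - [1, 0, 1.1, 1.5, 0]
    - [1, 0, 0.6, 0.8, 0]
    - [1, 0, 0, 0, 0]
    - [1, 0, 0, 0, 0]
    - [1, 0, 0, 0, 0]

```text
time: 14.8
tool_pos: [0.6066, -0.1689, 0.1336]
ee_rot: [-2.728, 1.57, 1.741]
wrist_force: [-0.2, -0.1, -0.8]
width: 0.022
```

```bash
python3 -c "
from h import *
p,R,o=pose()
go([.6071,-.1696,.09],-14)
for n in('top','side'):
    s=snap(n,n+'4.png');pickle.dump(s,open(n+'4.pkl','wb'))
d=np.array([.242,.970,0]);print(pt2px(s,[p-d*.0955+[0,0,.0255]]))
a=cv2.imread('pics/top4.png')[140:230,410:505];b=cv2.imread('pics/side4.png')[230:370,420:520]
a=cv2.resize(a,None,fx=4,fy=4,interpolation=cv2.INTER_CUBIC);b=cv2.resize(b,None,fx=4,fy=4,interpolation=cv2.INTER_CUBIC)
im=np.zeros((560,780,3),np.uint8);im[:360,:380]=a;im[:,380:]=b;cv2.imwrite('pics/n4.png',cv2.convertScaleAbs(im,alpha=1.4))"
```

```text
t 14.8 p [ 0.6066 -0.1689  0.1336] xax [-0.     0.001 -1.   ] jaw -13.92 w 0.022 F [-0.2 -0.1 -0.8] q [-0.36  0.29  1.28  0.    1.57 -0.12]
turn 0.08 shift cm after turn [4.36 0.06 0.06]
[[480.67281403 278.13998135]]
```

View pics/n4.png

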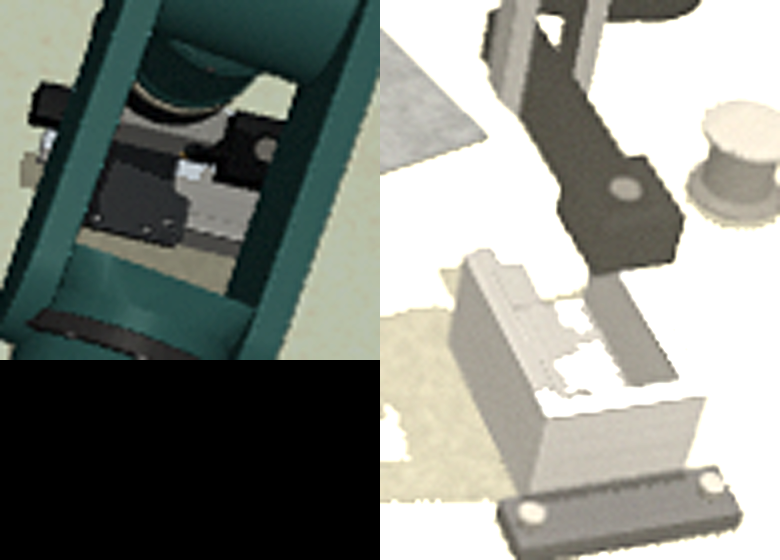

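Side-view head dot at (481.3,277) against a predicted (480.7,278.1), so there is no droop and the head sits over the nest. Next I descend.

Emit:
carry_out:
  targets:
    - [1, 0.8, 0.05, 0.05, 0]
    - [1, 1.5, 0, 0, 0]
    - [1, 1.5, 0, 0, 0]
    - [1, 1.5, 0, 0, 0]
    - [1, 1.5, 0, 0, 0]
    - [1, 1.2, 0, 0, 0]
    - [1, 1, 0, 0, 0]
    - [1, 0.6, 0, 0, 0]
    - [1, 0.4, 0, 0, 0]
    - [1, 0, 0, 0, 0]
    - [1, 0, 0, 0, 0]

```text
time: 16.0
tool_pos: [0.6077, -0.1708, 0.0341]
ee_rot: [1.539, 1.57, -0.276]
wrist_force: [0.5, -1.5, -1.6]
width: 0.0218
```

```bash
python3 -c "
from h import *
go([.6071,-.1696,.0265],-14)"
```

```text
t 16.0 p [ 0.6077 -0.1708  0.0341] xax [ 0.001 -0.    -1.   ] jaw -14.0 w 0.0218 F [ 0.5 -1.5 -1.6] q [-0.36  0.35  1.4   0.    1.39 -0.12]
turn -0.0 shift cm after turn [ 0.76 -0.09 -0.1 ]
```

Emit:
carry_out:
  targets:
    - [1, 0.2, 0, 0, 0]
    - [1, 0.2, 0, 0, 0]
    - [1, 0.1, 0, 0, 0]
    - [1, 0, 0, 0, 0]
    - [1, 0, 0, 0, 0]

```text
time: 16.5
tool_pos: [0.6072, -0.1706, 0.0284]
ee_rot: [-2.197, 1.571, 2.271]
wrist_force: [0.0, 0.2, -0.4]
width: 0.0222
```

Emit:
carry_out:
  targets:
    - [1, 0.1, 0, 0, 0]
    - [1, 0.1, 0, 0, 0]
    - [1, 0, 0, 0, 0]
    - [1, 0, 0, 0, 0]

```text
time: 16.9
tool_pos: [0.6072, -0.1706, 0.0264]
ee_rot: [-2.218, 1.571, 2.25]
wrist_force: [0.9, 1.1, -0.4]
width: 0.0216
```

Emit:
carry_out:
  targets:
    - [1, 0.1, 0, 0, 0]
    - [1, 0, 0, 0, 0]
    - [1, 0, 0, 0, 0]

```text
time: 17.2
tool_pos: [0.6073, -0.1706, 0.0255]
ee_rot: [1.942, 1.571, 0.126]
wrist_force: [0.6, 0.0, -1.4]
width: 0.0217
```

```bash
python3 -c "
from h import *
go([.6071,-.1696,.0265],-14)
s=snap('side','s5.png');p,R,o=pose()
d=np.array([.242,.970,0])
print(pt2px(s,[p-d*.0955+[0,0,.0245],[.5840,-.2623,.051]]))
b=cv2.imread('pics/s5.png')[230:370,420:540]
cv2.imwrite('pics/n5.png',cv2.resize(b,None,fx=4,fy=4,interpolation=cv2.INTER_CUBIC))"
```

```text
t 17.2 p [ 0.6073 -0.1706  0.0255] xax [ 0.  0. -1.] jaw -14.0 w 0.0217 F [ 0.6  0.  -1.4] q [-0.36  0.36  1.41  0.    1.37 -0.12]
turn -0.0 shift cm after turn [-0.1  -0.04 -0.1 ]
[[471.09461641 321.53733969]
 [470.80386873 320.86584924]]
```

View pics/n5.png

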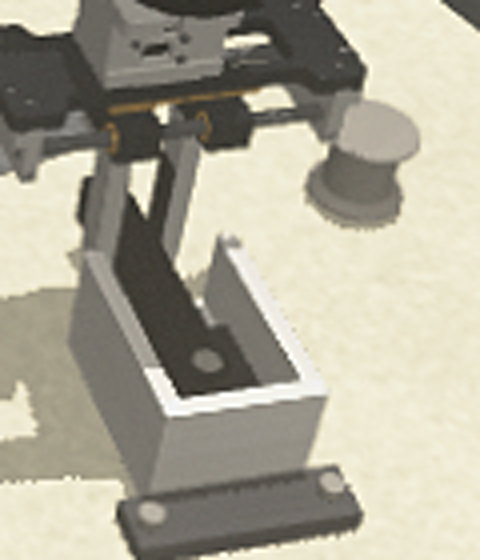

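The head is down between the walls, with its dot at (471.8,320) as predicted. The wrist force doesn't yet show clear contact, so I'll lower in 1 mm steps.

Emit:
carry_out:
  targets:
    - [1, 0.1, 0, 0, 0]
    - [1, 0, 0, 0, 0]
    - [1, 0, 0, 0, 0]

```text
time: 17.55
tool_pos: [0.6074, -0.1706, 0.0254]
ee_rot: [1.524, 1.57, -0.291]
wrist_force: [-1.4, 0.7, 5.4]
width: 0.0216
```

Emit:
carry_out:
  targets:
    - [1, 0.1, 0, 0, 0]
    - [1, 0, 0, 0, 0]
    - [1, 0, 0, 0, 0]

```text
time: 17.85
tool_pos: [0.6074, -0.1707, 0.0254]
ee_rot: [1.423, 1.57, -0.392]
wrist_force: [-2.9, 1.6, 9.0]
width: 0.0213
```

Emit:
carry_out:
  targets:
    - [1, 0.1, 0, 0, 0]
    - [1, 0, 0, 0, 0]
    - [1, 0, 0, 0, 0]

```text
time: 18.15
tool_pos: [0.6074, -0.1707, 0.0254]
ee_rot: [1.398, 1.57, -0.417]
wrist_force: [-5.5, 1.3, 11.8]
width: 0.022
```

Contact is clear: the height stopped at 0.0254 and the force rose. I'll back off 3 mm of command, open, rise and move away.

Emit:
carry_out:
  targets:
    - [1, -0.2, 0, 0, 0]
    - [1, 0, 0, 0, 0]
    - [0, 0, 0, 0, 0]
    - [0, 0, 0, 0, 0]
    - [0, 0, 0, 0, 0]
    - [0, 0, 0, 0, 0]
    - [0, 0, 0, 0, 0]
    - [0, 0, 0, 0, 0]
    - [0, -1, 0, 0, 0]
    - [0, -3, 0, 0, 0]
    - [0, -4, 0, 0, 0]
    - [0, -4, 0, 0, 0]
    - [0, -3, 0, 0, 0]
    - [0, 0, 0, -5, 0]
    - [0, 0, 0, -5, 0]
    - [0, 0, 0, -5, 0]
    - [0, 0, 0, -5, 0]
    - [0, 0, 0, -5, 0]
    - [0, 0, 0, 0, 0]
    - [0, 0, 0, 0, 0]

```text
time: 20.15
tool_pos: [0.6678, 0.0731, 0.175]
ee_rot: [0.901, 1.57, -0.912]
wrist_force: [0.1, 0.5, -0.2]
width: 0.094
```

```bash
python3 -c "
from h import *
go([.6071,-.1696,.0265],-14)
t=snap('top','t6.png');pickle.dump(t,open('t6.pkl','wb'));s=snap('side','s6.png');pickle.dump(s,open('s6.pkl','wb'))
print(pt2px(s,[[.5840,-.2623,.051]]),pt2px(t,[[.5840,-.2623,.051]]))
a=cv2.imread('pics/t6.png')[150:225,400:500];b=cv2.imread('pics/s6.png')[250:375,420:520]
a=cv2.resize(a,None,fx=4,fy=4,interpolation=cv2.INTER_CUBIC);b=cv2.resize(b,None,fx=4,fy=4,interpolation=cv2.INTER_CUBIC)
im=np.zeros((500,800,3),np.uint8);im[:300,:400]=a;im[:,400:]=b;cv2.imwrite('pics/n6.png',im)"
```

```text
t 20.15 p [0.6678 0.0731 0.175 ] xax [ 0.    -0.001 -1.   ] jaw -13.86 w 0.094 F [ 0.1  0.5 -0.2] q [ 0.03  0.37  1.09 -0.    1.68  0.27]
turn 0.14 shift cm after turn [ 1.486e+01 -2.000e-02  2.501e+01]
[[470.80386873 320.86584924]] [[465.71803187 184.47677029]]
```

View pics/n6.png

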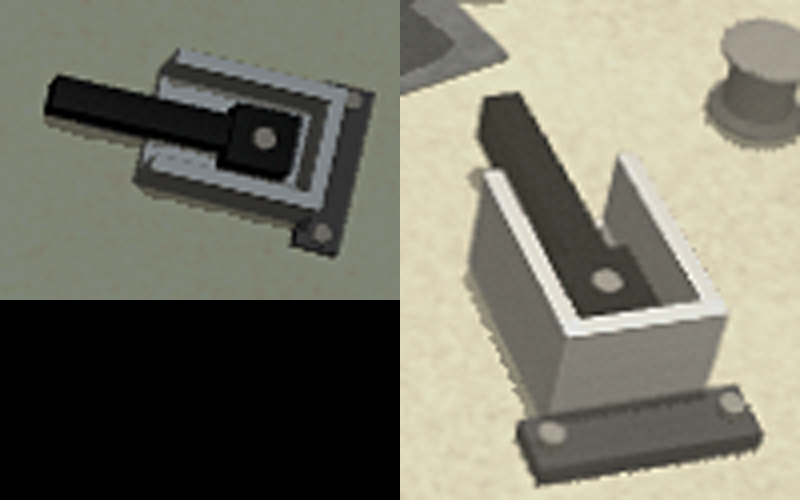

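The head dot is at (466,184.5) in the top view and (471.8,320.2) in the side view, within 1 px of the seat projection. The bar lies flat, the tail points out of the mouth and the robot is clear. I'll do a numeric check on the eye bar, then hand in.

```bash
python3 -c "
from h import *
a=cv2.imread('pics/side0.png');b=cv2.imread('pics/s6.png')
t=a[185:220,325:360];r=cv2.matchTemplate(b[165:240,305:380],t,cv2.TM_CCOEFF_NORMED);print(cv2.minMaxLoc(r),'expect (20,20)')
robot.close_job()"
```

```text
(-0.36961397528648376, 0.9994595050811768, (9, 40), (20, 20)) expect (20,20)
the job is handed in; nothing more can be done
```

I took the square-headed bar out of the rack by its head, laid it flat on the felt pad and let go. I then gripped it by its tail, lowered it into the nest until I felt contact (about 12 N) and released it. The job was handed in at about 20 s of the 64 s allowed.

- **Nest:** the head's dot was within about 1 px (about 2 mm) of where I measured the seat, in both camera views. The bar looked flat, with the tail pointing straight out of the mouth.
- **Round-eyed bar:** it had not moved; the before/after image match showed a 0 px shift (score 0.999).
- **Robot:** the gripper was open and well clear of everything when I handed in.

No check failed or disagreed. I did not measure the bar's tilt in the nest as a number. The seat position comes from my own reading of the nest's corners, good to a few millimetres.

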